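# Uncap the test light and switch its supply on through pre-charge

### The job

Bring the camera test light into service: lift the dust cap off the light and set it down, open side down, in its round rest (put it down, do not drop it). Then switch on the supply with the press-to-turn isolator handle: press it in and turn it clockwise from off to the middle (pre-charge) position, let it spring up there and take your hand off it for about a second, then press and turn it on to the last position (on), so that it springs up and latches there. Never force the handle round while it is up and locked, and leave the screwdriver, loose camera module and parts cup where they are.

Things in the scene. Friction and masses are not known exactly. Their poses are not given: they have to be found in the camera images.
- isolator: The isolator, fixed: grey box 90 x 90 mm, 42 mm high, on a steel foot 116 mm along its x. Origin: centre of its underside, on the handle's turning axis; z up. An aluminium collar 60 mm across round the handle tops out at 50 mm. Steel marks on the box top show where the handle's nose points: one pip (off) along +x, two pips (pre-charge) 60 degrees and a bar (on) 120 degrees clockwise from it.
- handle_grip (a point): Grip point of the handle: on its vertical turning axis, 75 mm above the bench when up. The handle is a black upright bar on a 52 mm disc: flat parallel sides 14 mm apart across the point's y, flat for 40 mm along x; when up it spans 56 (disc top) to 88 mm above the bench. Its x points to its slim nose (tip 37 mm from the axis; the round tail ends at 29 mm); z up.
- handle (a joint): Handle angle, rad, growing clockwise from above: 0 off, 1.047 pre-charge, 2.094 on; end stops 0.07 beyond off and on. Up, it is locked in one of these, with 0.05 of play. It turns only while pressed in 5 mm or more, then easily (under 0.3 N m). Released between positions it stays down (about 4 mm in), and springs up only when turned to within about 0.1 of a position.
- plunger (a joint): How far the handle is pressed in, m: 0 up (latched), 0.0075 fully in (hard stop). The spring pushes up with 7 N at the top and 11 N at the bottom.
- lamp: The test light, fixed to the bench, pointing up: dark foot 72 mm across, finned aluminium body 58 mm across up to 46 mm, black lens barrel 34 mm across from 46 to 74 mm with a chamfered edge. Origin: centre of its underside.
- cap: The dust cap: loose black cup, 45 mm outside, 30 mm high, about 60 g, inside 38 mm across and 25 mm deep, open side down. It sits loosely over the lens barrel, its rim 49 mm and its top 79 mm above the bench; pulled straight up it comes free after 25 mm. Origin: centre of its open rim (the underside); z up through its closed top.
- cap_rest: The cap's rest: shallow round aluminium dish fixed to the bench, 68 mm across, rim 12 mm high, inner floor 4 mm above the bench and about 57 mm across; the cap stands in it with some 6 mm of play. Origin: centre of its underside, z up.
- driver: Bystander: blue-handled screwdriver, 142 x 18 x 17 mm, lying on the bench.
- loose_module: Bystander: black camera module with a pale face, 24 x 56 mm, standing 53 mm high.
- cup: Bystander: small dark open parts cup, 56 mm across, 27 mm high.
Mind the look-alikes: they are no part of the job. What is shaped like the cap but turquoise is not meant.

How it is judged:
On the way, in this order (a step that is already met when the one before it is completed fails the run):
1. the dust cap stands released and upright, open side down, in its rest (horizontal distance between cap and cap_rest below 0.009 m and z of cap in the frame of cap_rest between 0.001 and 0.008 m and angle between cap's own z axis and vertical below 0.12 rad and contact force between the fingers and cap below 0.1 N and linear speed of cap below 0.03 m/s), for 0.2 s.
2. the handle is latched (sprung up) in the middle, pre-charge position, with the gripper off it, for half a second (value of joint handle between 0.9172 and 1.1772 rad and value of joint plunger below 0.002 m and contact force between the fingers and isolator below 0.1 N), for 0.5 s.
At the end, for the whole second after the job is handed in: The cap rests in its dish (centre within 9 mm of the dish's, rim on the floor within 4 mm, upright within 0.12 rad), released; the handle is at on (above 1.96 rad) and sprung up (pressed in less than 2 mm), at rest (all of step 1 and value of joint handle above 1.96 rad and value of joint plunger below 0.002 m and velocity of joint handle below 0.05 rad/s); the robot touches nothing.
It fails at once if the cap is dropped (falls freely faster than 0.6 m/s) (contact force between the fingers and cap below 0.01 N and linear speed of cap above 0.6 m/s).
It fails at once if the locked handle is forced: it stands more than about 0.15 rad away from every position while pressed in less than 1.5 mm (value of joint plunger below 0.0015 m and (value of joint handle between 0.15 and 0.9 rad or value of joint handle between 1.2 and 1.94 rad)).
It fails at once if the blue-handled screwdriver is moved by more than 20 mm (distance of driver from where it was at the start of the episode above 0.02 m).
It fails at once if the camera module is moved by more than 20 mm (distance of loose_module from where it was at the start of the episode above 0.02 m).
It fails at once if the parts cup is moved by more than 20 mm (distance of cup from where it was at the start of the episode above 0.02 m).
It also fails if it takes over 64 s, if anything falls off the work surface, if the arm or the gripper's body presses on something with over 40 N, if the wrist force passes 120 N, or if a joint passes its speed limit or range.

### The arm

A 6-joint arm with a two-finger parallel gripper is mounted at the origin on a cart in front of the work surface, level with it; the furniture and walls round the work are solid. World frame = base frame: x ahead of the robot, y to its left, z up, the work surface at z = 0. Lengths are in m, angles in rad, forces in N, time in s.
With the tool pointing down it reaches from about 0.275 to 0.75 m from the base axis. Payload 10.2 kg.
Tool frame: the origin (TCP) lies at the very end of the fingers, on their centre line; the grasp point (between the pads) lies bot.tcp_to_grasp behind it (bot.tcp_to_grasp is the distance from the TCP to the grasp point, in m); z points along the fingers, y is the line along which they close (so a half turn about z gives the same grasp; the last joint's range is limited). The gripper opens to 88 mm and grips with 3 to 60 N. Pads are 18 mm wide; open, the fingers measure 123 mm over their backs; the gripper's body (75 mm by 187 mm) begins 45 mm behind the grasp point.
Start: joints at [-1.35, 0.313, 1.498, -0, 1.331, -0.223], TCP at [0.225, -0.474, 0.216] pointing down, gripper open.
Joint ranges: [-2.94, 2.94], [-0.97, 2.17], [0.19, 2.56], [-1.23, 4.37], [0.02, 3.11], [-2.88, 2.88]. Speed limits (rad/s): [2.39, 2.39, 3.01, 3.14, 3.14, 3.14].

### API

Orientations are given as a rotation vector (axis times angle).
In Python, from bench import bot gives the robot as it stands.
- The arm moves only by the tool move_arm, never from a script. Its argument "steps" is a list of rows, each a list of 6 numbers: the shift along the tool's x, y, z in units of 50 mm (1.0 is 50 mm), then the turn, a rotation vector about the tool's x, y, z in units of 6 degrees (1.0 is 6 degrees). A call has 1 to 5 rows; each row is the pose to reach, as a shift and turn from the pose commanded when the call began, along the tool's axes at that moment; what a row does not reach only later rows make up. A row lasts 1/10 s, in which the tool goes at most 50 mm and 8.59 degrees, less where a joint would pass 70% of its speed; a pose out of reach is approached as far as the arm can. A call with a gripper value outside its range is refused whole. "grip" is the finger opening in mm, from 0 to 88.1, set as the call begins (left out, the last holds). The fingers move at their own pace and stop on an object; the grip force is fixed at half the most. Time passes only in rows, so rows that repeat a pose let the fingers close. It gives the time, the measured TCP pose, the force, the opening and the grip force at its end, in the units of the state.
- bot.get_obs(): the state, without advancing time (a new reading comes with each control period).
- bot.camera(name): name is "scene" or "top" or "wrist"; returns a dict with "image" (384x512x3 uint8, red, green, blue), "range_z" (384x512 float32, m along the optical axis (not along the pixel's ray), 0 where there is no reading), "K" (3x3 intrinsics, pixels), "rvec" (rotation vector, rad) and "tvec" (3), from world to camera coordinates, as OpenCV has them; the wrist camera has in their place "mount" (4x4, takes a point from camera to tool coordinates, whose origin is the TCP and whose axes are the flange's). Camera axes: x right, y down, z forward; pixel columns grow to the right and rows downward; lengths in m; the calibration is good to about 2 mm. A picture is of the moment at which its call begins: read the wrist's pose just before it.
- bot.sign_off(): hands the job in; it is judged then, once.
The state is a dict: "t": time; "qpos": joint angles; "qd": joint speeds; "effort": joint torques, N m; "tcp_pos": TCP position; "eef_rot": TCP orientation; "wrist_force": force on the tool from outside, world axes, zero at the start; "moment": the same for the moment, N m; "width": opening from 0.0 (shut) to 1.0 (fully open); "grasp_force": force on a finger pad.
Only numpy, scipy, OpenCV 4.12 (cv2) and the standard library are available. Lean on these libraries where they do the work, as an engineer would, in place of code of your own. Each camera call takes 0.05 s, during which the arm holds its last target. There are 200 camera calls.

## Working session

There is one attempt and no reset: what is moved stays moved. The work goes in short steps, Python scripts to look and compute and a tool call to move; the robot and the scene stay as the last step left them, time stands still between calls to the robot, and variables do not carry over. Pictures are saved under pics/ and viewed, at most 10 in all, crops included, and the job is handed in when it is done.

Besides the shell and the picture viewer there is one more tool, called by a JSON object that holds its "method" and its "body", one argument or row to a line. move_arm: Moves the arm, as the interface text tells. Its arguments: {"type":"object","properties":{"steps":{"type":"array"},"grip":{"type":"number"}},"required":["steps"]}

```bash
mkdir -p pics && cat > h.py <<'E'
import numpy as np, cv2
from scipy.spatial.transform import Rotation as R
from bench import bot
def cam(n):
    o=bot.get_obs(); c=bot.camera(n)
    if 'mount' in c:
        T=np.eye(4);T[:3,:3]=R.from_rotvec(o['eef_rot']).as_matrix();T[:3,3]=o['tcp_pos'];c['T']=T@c['mount']
    else:
        T=np.eye(4);T[:3,:3]=R.from_rotvec(np.ravel(c['rvec'])).as_matrix();T[:3,3]=np.ravel(c['tvec']);c['T']=np.linalg.inv(T)
    return c
def cloud(c):
    K=c['K'];z=c['range_z'];v,u=np.mgrid[:z.shape[0],:z.shape[1]]
    p=np.stack([(u-K[0,2])/K[0,0]*z,(v-K[1,2])/K[1,1]*z,z],-1)
    P=p@c['T'][:3,:3].T+c['T'][:3,3]; P[z==0]=np.nan
    return P
def save(n,im): cv2.imwrite('pics/'+n+'.png',cv2.cvtColor(im,cv2.COLOR_RGB2BGR))
E
python3 - <<'E'
from h import *
for n in('top','scene'):
    c=cam(n);P=cloud(c);np.savez(n,P=P,im=c['image'],K=c['K'],T=c['T']);save(n,cv2.resize(c['image'],(800,600),interpolation=cv2.INTER_CUBIC))
o=bot.get_obs();print(o['t'],o['tcp_pos'],o['eef_rot'],bot.tcp_to_grasp)
E
```

```text
0.1 [ 0.22537131 -0.47389021  0.21534718] [-3.06345482e+00 -6.91190204e-01 -3.07420267e-05] 0.0187
```

View pics/top.png

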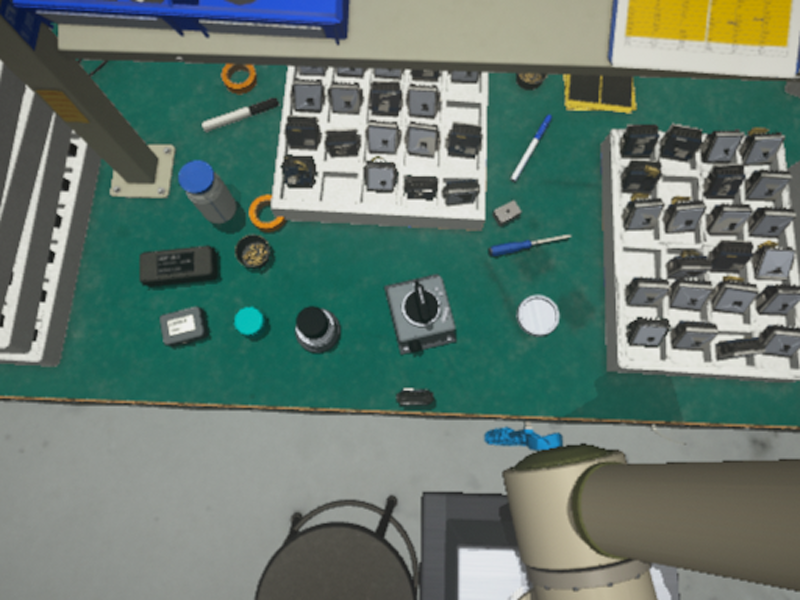

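View pics/scene.png

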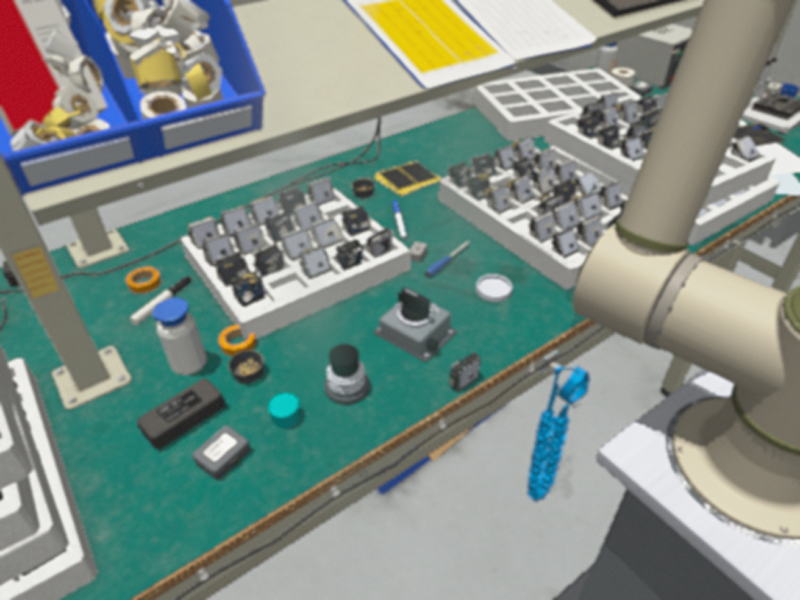

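The top view (800x600) shows the black cap on the lamp at (315,322). The turquoise look-alike stands on the bench at (250,321). The isolator is at (422,312), the white/aluminium dish at (538,315), the loose module at (415,398), the driver at (528,245) and the parts cup at (254,252). The black cap fits the description because it sits on the finned lamp body. Next I measure, with an enlarged crop to confirm.

```bash
python3 - <<'E'
from h import *
d=np.load('top.npz');P=d['P'];im=d['im']
save('crop',cv2.resize(im[165:270,180:370],(798,441),interpolation=cv2.INTER_CUBIC))
def at(u,v):return P[int(v*.64),int(u*.64)].round(3)
for n,u,v in [('cap',313,320),('isoaxis',422,308),('rest',538,315),('mod',415,393),('driver',510,248),('cup',254,252),('boxtopcorners',392,290),('',440,282),('',450,338),('turq',250,318),('bench',480,330)]: print(n,at(u,v))
def fit(n,u,v,r,z0,z1):
    y,x=int(v*.64),int(u*.64);r=int(r*.64)
    Q=P[y-r:y+r,x-r:x+r].reshape(-1,3);Q=Q[(Q[:,2]>z0)&(Q[:,2]<z1)]
    c,rad=cv2.minEnclosingCircle((Q[:,:2]*1000).astype(np.float32)); print(n,len(Q),Q.mean(0).round(4),np.median(Q,0).round(4),np.round(c,1),round(rad,1))
    return Q
fit('cap',315,322,30,.072,.09)
fit('rest',538,315,30,.002,.03);fit('restrim',538,315,30,.0085,.03)
Q=fit('box',422,312,50,.036,.047);print(cv2.minAreaRect((Q[:,:2]*1000).astype(np.float32)))
Q=fit('bar',422,305,40,.075,.1);print(cv2.minAreaRect((Q[:,:2]*1000).astype(np.float32)))
E
```

```text
cap [0.467 0.386 0.078]
isoaxis [0.487 0.226 0.09 ]
rest [0.503 0.036 0.005]
mod [0.368 0.233 0.047]
driver [0.612 0.082 0.015]
cup [0.591 0.503 0.008]
boxtopcorners [0.526 0.273 0.043]
 [0.541 0.198 0.044]
 [0.46  0.177 0.006]
turq [0.476 0.491 0.032]
bench [0.475 0.129 0.001]
cap 308 [0.4629 0.3893 0.0784] [0.4624 0.3894 0.0785] [463.4 389.9] 23.2
rest 541 [0.502  0.0385 0.0057] [0.5018 0.0381 0.0045] [509.   34.5] 61.4
restrim 128 [0.5006 0.0392 0.0111] [0.5001 0.0398 0.011 ] [500.8  38.5] 33.1
box 836 [0.4939 0.2276 0.0413] [0.4893 0.2257 0.0413] [497.9 228. ] 60.4
((497.90618896484375, 227.49942016601562), (90.34437561035156, 89.7205810546875), 15.368733406066895)
bar 152 [0.4964 0.2276 0.0865] [0.4968 0.2277 0.0872] [500.3 229.3] 31.7
((500.5921936035156, 228.114990234375), (63.29831314086914, 13.921456336975098), 14.047449111938477)
```

View pics/crop.png

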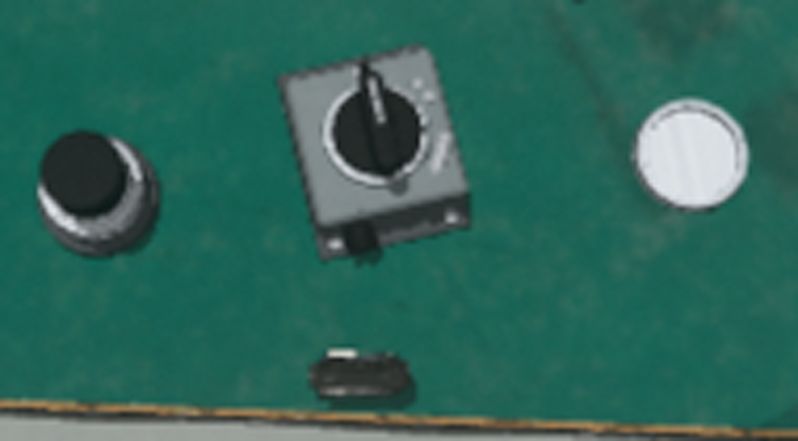

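The crop confirms it. The black cap is on the finned lamp at about (83,173), and the handle's nose points at the single pip (off), with two pips and the bar clockwise from it. I start moving toward the cap.

{"method": "move_arm", "body": {
  "steps": [
    [0.65,-0.75,0,0,0,-1.3],
    [1.3,-1.5,0,0,0,-2.6],
    [1.95,-2.25,0,0,0,-3.9],
    [2.6,-3,0,0,0,-5.2],
    [3.25,-3.75,0,0,0,-6.5]
  ],
  "grip": 88
}}

```text
t: 0.6
tcp_pos: [0.2916, -0.233, 0.2156]
eef_rot: [-2.654, -1.681, -0.0]
wrist_force: [1.7, 0.1, 0.4]
width: 0.999
grasp_force: 0.0
```

```bash
cat >> h.py <<'E'
def to(x,y,z,yawdeg):
    "shift (50 mm units) and turn (6 deg units) from the present pose to tool-down pose"
    o=bot.get_obs();A=R.from_rotvec(o['eef_rot'])
    a=np.radians(yawdeg);c,s=np.cos(a),np.sin(a)
    B=R.from_matrix(np.array([[c,s,0],[s,-c,0],[0,0,-1]]))
    d=A.inv().apply(np.array([x,y,z])-o['tcp_pos'])/.05
    m=A.as_matrix()
    print('t',round(o['t'],2),'tcp',o['tcp_pos'].round(4),'yaw',np.degrees(np.arctan2(m[1,0],m[0,0])).round(1),'q',np.round(o['qpos'],2),'w',round(o['width'],3),'gf',np.round(o['grasp_force'],1),'F',np.round(o['wrist_force'],1))
    print('shift',d.round(2),'turn',(np.degrees((A.inv()*B).as_rotvec())/6).round(2))
E
python3 - <<'E'
from h import *
P=np.load('top.npz')['P'].reshape(-1,3)
for b in [(.38,.62,-.01,.09),(.38,.62,-.2,-.02),(.6,.75,-.05,.12),(.40,.53,.32,.45)]:
    Q=P[(P[:,0]>b[0])&(P[:,0]<b[1])&(P[:,1]>b[2])&(P[:,1]<b[3])];print(b,Q.max(0).round(3),np.percentile(Q[:,2],[90,99]).round(3))
to(.463,.3896,.2,90)
E
```

```text
(0.38, 0.62, -0.01, 0.09) [0.62  0.09  0.018] [0.004 0.014]
(0.38, 0.62, -0.2, -0.02) [ 0.62  -0.02   0.094] [0.08  0.088]
(0.6, 0.75, -0.05, 0.12) [0.75  0.12  0.319] [0.308 0.316]
(0.4, 0.53, 0.32, 0.45) [0.53  0.45  0.082] [0.077 0.08 ]
t 0.6 tcp [ 0.2916 -0.233   0.2156] yaw 64.7 q [-0.99 -0.03  1.9   0.    1.27 -0.55] w 0.999 gf 0.0 F [1.7 0.1 0.4]
shift [12.72 -2.22  0.32] turn [-0.   -0.   -4.22]
```

{"method": "move_arm", "body": {
  "steps": [
    [0.95,-0.17,0,0,0,-0.9],
    [1.9,-0.34,0,0,0,-1.8],
    [2.85,-0.5,0,0,0,-2.7],
    [3.8,-0.67,0,0,0,-3.6],
    [4.8,-0.85,0,0,0,-4.25]
  ]
}}

```text
t: 1.1
tcp_pos: [0.3567, 0.0009, 0.2159]
eef_rot: [2.219, 2.223, 0.0]
wrist_force: [0.8, -0.4, 0.0]
width: 0.998
grasp_force: 0.0
```

```bash
python3 -c "
from h import *
to(.463,.3896,.2,90)"
```

```text
t 1.1 tcp [0.3567 0.0009 0.2159] yaw 90.1 q [-0.33 -0.07  1.94 -0.    1.28 -0.33] w 0.998 gf 0.0 F [ 0.8 -0.4  0. ]
shift [7.77 2.14 0.32] turn [0.   0.   0.02]
```

{"method": "move_arm", "body": {
  "steps": [
    [0.95,0.25,0,0,0,0],
    [1.9,0.5,0,0,0,0],
    [2.85,0.75,0,0,0,0],
    [3.8,1.0,0,0,0,0],
    [4.75,1.3,0,0,0,0]
  ]
}}

```text
t: 1.6
tcp_pos: [0.4218, 0.2387, 0.2157]
eef_rot: [2.222, 2.221, -0.0]
wrist_force: [0.7, -1.0, 0.1]
width: 0.999
grasp_force: 0.0
```

{"method": "move_arm", "body": {
  "steps": [
    [0.8,0.22,0.2,0,0,0],
    [1.6,0.44,0.3,0,0,0],
    [2.4,0.66,0.4,0,0,0],
    [2.9,0.8,0.6,0,0,0],
    [2.9,0.8,0.6,0,0,0]
  ]
}}

```text
t: 2.1
tcp_pos: [0.4615, 0.3833, 0.1834]
eef_rot: [-2.219, -2.222, 0.005]
wrist_force: [0.3, -0.3, -0.6]
width: 0.999
grasp_force: 0.0
```

```bash
python3 - <<'E'
from h import *
to(.463,.3896,.12,90)
c=cam('wrist');P=cloud(c);save('w1',c['image'])
Q=P.reshape(-1,3);Q=Q[(abs(Q[:,0]-.463)<.05)&(abs(Q[:,1]-.39)<.05)&(Q[:,2]>.071)&(Q[:,2]<.09)]
print(len(Q),Q.mean(0).round(4),[np.round(v,1) for v in cv2.minEnclosingCircle((Q[:,:2]*1000).astype(np.float32))])
E
```

```text
t 2.1 tcp [0.4615 0.3833 0.1834] yaw 90.1 q [0.5  0.5  1.3  0.   1.34 0.5 ] w 0.999 gf 0.0 F [ 0.3 -0.3 -0.6]
shift [0.13 0.03 1.27] turn [-0.03  0.01  0.01]
2143 [0.4648 0.3902 0.0797] [array([464.9, 388.8]), np.float64(23.0)]
```

View pics/w1.png

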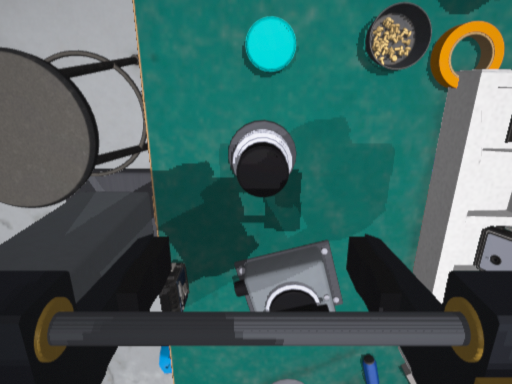

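The wrist view shows the black cap on the lamp at (262,168) with the turquoise look-alike at (270,43). The fitted cap centre of (0.464, 0.3895) agrees with the top view. I descend over it.

{"method": "move_arm", "body": {
  "steps": [
    [0.13,0.05,0.6,0,0,0],
    [0.13,0.05,1.2,0,0,0],
    [0.13,0.05,1.8,0,0,0],
    [0.13,0.05,2.0,0,0,0],
    [0.13,0.05,2.0,0,0,0]
  ]
}}

```text
t: 2.65
tcp_pos: [0.4645, 0.3869, 0.0855]
eef_rot: [-2.223, -2.219, 0.003]
wrist_force: [0.2, 0.2, 0.4]
width: 1.0
grasp_force: 0.0
```

```bash
python3 -c "
from h import *
to(.464,.3895,.060,90)"
```

```text
t 2.65 tcp [0.4645 0.3869 0.0855] yaw 89.9 q [ 0.5   0.61  1.4  -0.    1.13  0.5 ] w 1.0 gf 0.0 F [0.2 0.2 0.4]
shift [ 0.05 -0.01  0.51] turn [-0.01  0.01 -0.02]
```

{"method": "move_arm", "body": {
  "steps": [
    [0.05,0,0.2,0,0,0],
    [0.05,0,0.4,0,0,0],
    [0.05,0,0.5,0,0,0],
    [0.05,0,0.5,0,0,0]
  ]
}}

```text
t: 3.05
tcp_pos: [0.4644, 0.3902, 0.0602]
eef_rot: [-2.223, -2.22, 0.002]
wrist_force: [0.2, -0.5, 0.5]
width: 0.998
grasp_force: 0.0
```

{"method": "move_arm", "body": {
  "steps": [
    [0,0,0,0,0,0],
    [0,0,0,0,0,0],
    [0,0,0,0,0,0],
    [0,0,0,0,0,0],
    [0,0,0,0,0,0]
  ],
  "grip": 40
}}

```text
t: 3.55
tcp_pos: [0.4647, 0.3904, 0.0609]
eef_rot: [2.223, 2.22, 0.0]
wrist_force: [-0.4, 0.8, -0.5]
width: 0.573
grasp_force: 0.0
```

{"method": "move_arm", "body": {
  "steps": [
    [0,0,0,0,0,0],
    [0,0,0,0,0,0],
    [0,0,0,0,0,0],
    [0,0,0,0,0,0]
  ],
  "grip": 30
}}

```text
t: 3.95
tcp_pos: [0.4647, 0.3904, 0.0608]
eef_rot: [2.223, 2.22, -0.0]
wrist_force: [-0.1, 0.5, -0.6]
width: 0.346
grasp_force: 0.0
```

{"method": "move_arm", "body": {
  "steps": [
    [0,0,-0.1,0,0,0],
    [0,0,-0.3,0,0,0],
    [0,0,-0.6,0,0,0],
    [0,0,-1.0,0,0,0],
    [0,0,-1.0,0,0,0]
  ]
}}

```text
t: 4.45
tcp_pos: [0.466, 0.3911, 0.1141]
eef_rot: [2.222, 2.219, 0.009]
wrist_force: [-0.5, 0.8, -0.4]
width: 0.339
grasp_force: 0.0
```

```bash
python3 - <<'E'
from h import *
to(.5007,.0387,.15,90)
c=cam('wrist');save('w2',c['image']);c=cam('scene');save('s2',cv2.resize(c['image'][140:320,180:330],(600,720))[:600])
E
```

```text
t 4.45 tcp [0.466  0.3911 0.1141] yaw 89.9 q [0.51 0.58 1.37 0.   1.19 0.51] w 0.339 gf 0.0 F [-0.5  0.8 -0.4]
shift [-7.05  0.71 -0.73] turn [ 0.05 -0.03 -0.01]
```

View pics/s2.png

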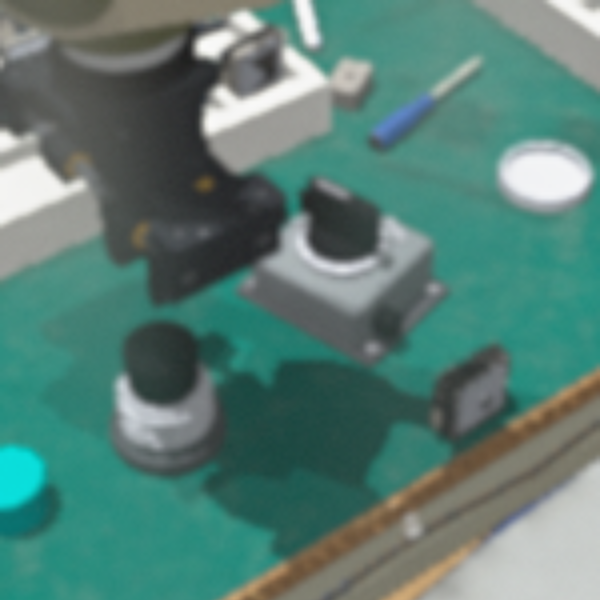

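The scene crop shows the cap still on the lamp at (160,360), and the fingers closed to 30 mm without touching it. I check where the fingertips really are.

```bash
python3 - <<'E'
from h import *
o=bot.get_obs()
c=cam('scene');im=c['image'].copy()
Ti=np.linalg.inv(c['T'])
def pr(p):
    q=c['K']@(Ti[:3,:3]@np.array(p)+Ti[:3,3]);return q[:2]/q[2]
for n,p,col in [('tcp',o['tcp_pos'],(255,0,0)),('captop',[.464,.3895,.079],(0,255,0)),('lampbase',[.464,.3895,0],(255,255,0)),('iso',[.4975,.2273,.088],(255,0,255))]:
    u=pr(p);print(n,u.round(1));cv2.drawMarker(im,tuple(int(round(v)) for v in u),col,cv2.MARKER_CROSS,5,1)
a=cv2.resize(im[140:270,180:300],(600,650))[:600]
w=cv2.imread('pics/w2.png')[...,::-1]
save('s3',np.hstack([cv2.resize(a,(400,400)),cv2.resize(w,(400,400))]))
P=cloud(c);m=np.nan_to_num(P[...,2])
Q=P.reshape(-1,3);Q=Q[(abs(Q[:,0]-.464)<.04)&(abs(Q[:,1]-.39)<.04)&(Q[:,2]>.06)&(Q[:,2]<.09)];print(len(Q),Q.mean(0).round(4),Q[:,2].max())
# fingertip: lowest gripper points
Q=P.reshape(-1,3);Q=Q[(abs(Q[:,0]-.464)<.12)&(abs(Q[:,1]-.39)<.14)&(Q[:,2]>.093)];i=np.argsort(Q[:,2])[:8];print(Q[i].round(3))
E
```

```text
tcp [216.8 216.5]
captop [218.4 226.2]
lampbase [220.8 248.2]
iso [264.5 188.7]
297 [0.4574 0.3892 0.0752] 0.08233065528741412
[[0.48  0.395 0.132]
 [0.485 0.397 0.133]
 [0.479 0.39  0.133]
 [0.479 0.384 0.133]
 [0.446 0.397 0.135]
 [0.479 0.393 0.135]
 [0.478 0.398 0.135]
 [0.487 0.398 0.135]]
```

View pics/s3.png

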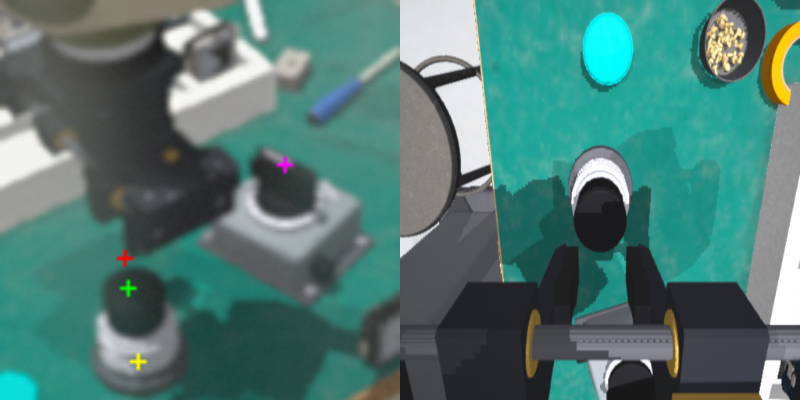

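The fingertips really end about 18 mm above the reported TCP. I measure that in the wrist camera's range data.

```bash
cat > tip.py <<'E'
from h import *
o=bot.get_obs();c=cam('wrist');P=cloud(c)
A=R.from_rotvec(o['eef_rot']);L=A.inv().apply(np.nan_to_num(P.reshape(-1,3))-o['tcp_pos'])
for s in(-1,1):
    Q=L[(abs(L[:,0])<.03)&(s*L[:,1]>0)&(s*L[:,1]<.075)&(L[:,2]>-.06)&(L[:,2]<.012)]
    i=np.argsort(-Q[:,2])[:200];print(len(Q),'max z',Q[i[:3],2].round(4),'at',Q[i[:40]].mean(0).round(4), 'inner',(s*Q[Q[:,2]>Q[i[0],2]-.015,1]).min().round(4))
to(.464,.3895,.09,90)
E
python3 tip.py
```

```text
1834 max z [-0.0228 -0.0229 -0.0232] at [ 0.0081 -0.0179 -0.0244] inner 0.0144
1836 max z [-0.0226 -0.0232 -0.0232] at [ 0.0083  0.0193 -0.0243] inner 0.0152
t 4.65 tcp [0.4643 0.3902 0.11  ] yaw 89.9 q [ 0.51  0.59  1.37 -0.    1.18  0.51] w 0.336 gf 0.0 F [-0.6  0.1 -0.3]
shift [-0.01 -0.01  0.4 ] turn [-0.01  0.01 -0.01]
```

{"method": "move_arm", "body": {
  "steps": [
    [0,0,0,0,0,0],
    [0,0,0,0,0,0],
    [0,0,0,0,0,0],
    [0,0,0,0,0,0],
    [0,0,0,0,0,0]
  ],
  "grip": 70
}}

```text
t: 5.15
tcp_pos: [0.4647, 0.3904, 0.1108]
eef_rot: [-2.223, -2.22, 0.0]
wrist_force: [-0.2, 0.2, -0.1]
width: 0.771
grasp_force: 0.0
```

```bash
python3 tip.py
```

```text
2313 max z [-0.0228 -0.0232 -0.0233] at [ 0.0054 -0.0366 -0.0244] inner 0.0332
2293 max z [-0.0231 -0.0233 -0.0233] at [ 0.0054  0.0371 -0.0241] inner 0.034
t 5.2 tcp [0.4647 0.3904 0.1108] yaw 89.9 q [ 0.51  0.58  1.37 -0.    1.18  0.51] w 0.791 gf 0.0 F [ 0.4 -0.1  0.6]
shift [-0.02 -0.01  0.42] turn [-0.    0.   -0.01]
```

{"method": "move_arm", "body": {
  "steps": [
    [0,0,0.3,0,0,0],
    [0,0,0.7,0,0,0],
    [0,0,1.1,0,0,0],
    [0,0,1.42,0,0,0],
    [0,0,1.42,0,0,0]
  ]
}}

```text
t: 5.7
tcp_pos: [0.4637, 0.3898, 0.0378]
eef_rot: [-2.222, -2.219, 0.006]
wrist_force: [-0.5, -0.4, -0.5]
width: 0.792
grasp_force: 0.0
```

{"method": "move_arm", "body": {
  "steps": [
    [0,0,0,0,0,0],
    [0,0,0,0,0,0],
    [0,0,0,0,0,0],
    [0,0,0,0,0,0],
    [0,0,0,0,0,0]
  ],
  "grip": 30
}}

```text
t: 6.2
tcp_pos: [0.465, 0.3906, 0.0406]
eef_rot: [2.223, 2.22, 0.002]
wrist_force: [-0.6, -0.1, 4.4]
width: 0.494
grasp_force: 30.0
```

Gripped. Lift straight up.

{"method": "move_arm", "body": {
  "steps": [
    [0,0,-0.2,0,0,0],
    [0,0,-0.4,0,0,0],
    [0,0,-0.7,0,0,0],
    [0,0,-1.1,0,0,0],
    [0,0,-1.5,0,0,0]
  ]
}}

```text
t: 6.7
tcp_pos: [0.4647, 0.3904, 0.1163]
eef_rot: [2.223, 2.22, 0.0]
wrist_force: [-0.4, 0.5, -0.8]
width: 0.491
grasp_force: 30.0
```

{"method": "move_arm", "body": {
  "steps": [
    [0,0,-0.4,0,0,0],
    [0,0,-0.8,0,0,0],
    [0,0,-0.8,0,0,0]
  ]
}}

```text
t: 7.0
tcp_pos: [0.4657, 0.391, 0.1582]
eef_rot: [2.222, 2.219, 0.009]
wrist_force: [0.4, 1.1, -1.6]
width: 0.49
grasp_force: 30.0
```

```bash
python3 - <<'E'
from h import *
to(.5007,.0387,.15,90)
c=cam('scene');w=cam('wrist')['image']
save('s4',np.hstack([cv2.resize(c['image'][130:260,170:300],(400,400)),cv2.resize(w,(400,400))]))
E
```

```text
t 7.0 tcp [0.4657 0.391  0.1582] yaw 89.9 q [0.51 0.54 1.32 0.   1.28 0.51] w 0.49 gf 30.0 F [ 0.4  1.1 -1.6]
shift [-7.05  0.71  0.15] turn [ 0.05 -0.03 -0.01]
```

View pics/s4.png

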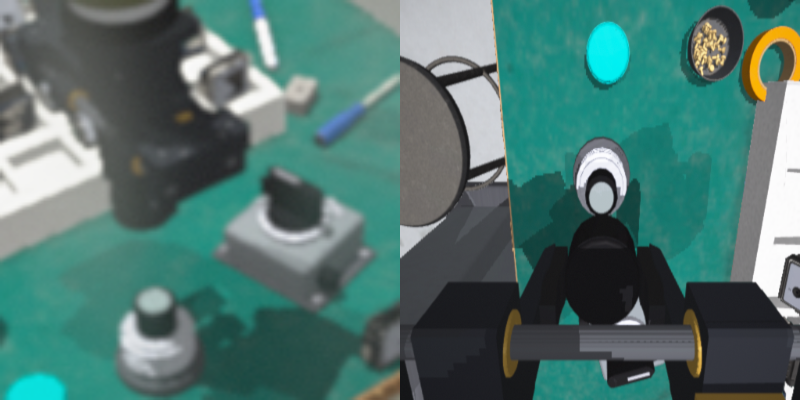

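The cap is off and held upright between the fingers, at (600,265) in the right half, and the lens is bare. Transfer to the rest.

{"method": "move_arm", "body": {
  "steps": [
    [-0.5,0.05,0,0,0,0],
    [-1.3,0.13,0,0,0,0],
    [-2.2,0.22,0,0,0,0],
    [-3.1,0.31,0,0,0,0],
    [-4,0.4,0,0,0,0]
  ]
}}

```text
t: 7.6
tcp_pos: [0.4837, 0.1886, 0.1536]
eef_rot: [-2.222, -2.22, 0.003]
wrist_force: [0.2, -0.6, -1.4]
width: 0.49
grasp_force: 30.0
```

{"method": "move_arm", "body": {
  "steps": [
    [-0.9,0.09,0,0,0,0],
    [-1.8,0.18,0,0,0,0],
    [-2.6,0.26,0,0,0,0],
    [-3.05,0.31,0,0,0,0],
    [-3.05,0.31,0,0,0,0]
  ]
}}

```text
t: 8.1
tcp_pos: [0.4995, 0.0356, 0.1537]
eef_rot: [-2.226, -2.215, 0.002]
wrist_force: [-0.0, 0.4, -1.0]
width: 0.494
grasp_force: 30.0
```

```bash
python3 - <<'E'
from h import *
c=cam('wrist');P=cloud(c)
to(.5007,.0387,.03,90)
Q=P.reshape(-1,3);Q=Q[(abs(Q[:,0]-.5)<.05)&(abs(Q[:,1]-.039)<.05)]
r=Q[(Q[:,2]>.0085)&(Q[:,2]<.02)];print(len(r))
if len(r)>20:
    A=np.c_[2*r[:,:2],np.ones(len(r))];s=np.linalg.lstsq(A,(r[:,:2]**2).sum(1),rcond=None)[0];print(s[:2].round(4),np.sqrt(s[2]+s[:2]@s[:2]).round(4),r.mean(0).round(4))
P=np.load('top.npz')['P'].reshape(-1,3);r=P[(abs(P[:,0]-.5)<.05)&(abs(P[:,1]-.039)<.045)&(P[:,2]>.0085)&(P[:,2]<.02)]
r=r[np.hypot(r[:,0]-.5007,r[:,1]-.0387)<.037]
A=np.c_[2*r[:,:2],np.ones(len(r))];s=np.linalg.lstsq(A,(r[:,:2]**2).sum(1),rcond=None)[0];print('top',s[:2].round(4),np.sqrt(s[2]+s[:2]@s[:2]).round(4))
E
```

```text
t 8.15 tcp [0.4993 0.0372 0.1539] yaw 89.8 q [-0.16  0.32  1.66  0.    1.17 -0.16] w 0.493 gf 30.0 F [-0.3  0.4 -1.1]
shift [0.03 0.03 2.48] turn [-0.02 -0.   -0.03]
887
[0.5025 0.0375] 0.0305 [0.5027 0.0394 0.0124]
top [0.501  0.0382] 0.0306
```

{"method": "move_arm", "body": {
  "steps": [
    [0.02,0.05,0.7,0,0,0],
    [0.02,0.05,1.4,0,0,0],
    [0.02,0.05,2.1,0,0,0],
    [0.02,0.05,2.7,0,0,0],
    [0.02,0.05,2.7,0,0,0]
  ]
}}

```text
t: 8.65
tcp_pos: [0.4995, 0.0405, 0.0164]
eef_rot: [-2.217, -2.217, 0.007]
wrist_force: [0.5, 0.1, 0.3]
width: 0.495
grasp_force: 30.0
```

{"method": "move_arm", "body": {
  "steps": [
    [0,0,0.1,0,0,0],
    [0,0,0.2,0,0,0],
    [0,0,0.3,0,0,0],
    [0,0,0.36,0,0,0],
    [0,0,0.36,0,0,0]
  ]
}}

```text
t: 9.15
tcp_pos: [0.5022, 0.0388, 0.0018]
eef_rot: [-2.223, -2.22, 0.0]
wrist_force: [-0.2, -0.4, -0.7]
width: 0.496
grasp_force: 30.0
```

{"method": "move_arm", "body": {
  "steps": [
    [0,0,0.03,0,0,0],
    [0,0,0.05,0,0,0],
    [0,0,0.07,0,0,0],
    [0,0,0.08,0,0,0],
    [0,0,0.08,0,0,0]
  ]
}}

```text
t: 9.65
tcp_pos: [0.5022, 0.0388, -0.0022]
eef_rot: [-2.223, -2.22, 0.0]
wrist_force: [-0.3, -0.3, -0.5]
width: 0.489
grasp_force: 30.0
```

{"method": "move_arm", "body": {
  "steps": [
    [0,0,0.015,0,0,0],
    [0,0,0.03,0,0,0],
    [0,0,0.03,0,0,0]
  ]
}}

```text
t: 9.95
tcp_pos: [0.5022, 0.0388, -0.0038]
eef_rot: [-2.223, -2.22, 0.0]
wrist_force: [-0.3, 1.0, -0.4]
width: 0.494
grasp_force: 30.0
```

{"method": "move_arm", "body": {
  "steps": [
    [0,0,0.01,0,0,0],
    [0,0,0.02,0,0,0],
    [0,0,0.02,0,0,0]
  ]
}}

```text
t: 10.25
tcp_pos: [0.5023, 0.0388, -0.0044]
eef_rot: [2.223, 2.22, 0.0]
wrist_force: [-1.9, 0.2, 3.5]
width: 0.491
grasp_force: 30.0
```

{"method": "move_arm", "body": {
  "steps": [
    [0,0,0.01,0,0,0],
    [0,0,0.02,0,0,0],
    [0,0,0.02,0,0,0]
  ]
}}

```text
t: 10.55
tcp_pos: [0.5023, 0.0388, -0.0045]
eef_rot: [2.222, 2.22, -0.0]
wrist_force: [-7.4, 0.3, 16.7]
width: 0.492
grasp_force: 30.0
```

The cap touches the floor at exactly the predicted height. I ease off and open.

{"method": "move_arm", "body": {
  "steps": [
    [0,0,-0.02,0,0,0],
    [0,0,-0.02,0,0,0]
  ]
}}

```text
t: 10.75
tcp_pos: [0.5025, 0.0388, -0.0044]
eef_rot: [2.222, 2.22, 0.001]
wrist_force: [-1.1, 0.1, 6.5]
width: 0.493
grasp_force: 30.0
```

{"method": "move_arm", "body": {
  "steps": [
    [0,0,0,0,0,0],
    [0,0,0,0,0,0],
    [0,0,0,0,0,0],
    [0,0,0,0,0,0],
    [0,0,0,0,0,0]
  ],
  "grip": 70
}}

```text
t: 11.25
tcp_pos: [0.5022, 0.0388, -0.0048]
eef_rot: [-2.223, -2.22, 0.0]
wrist_force: [-0.6, 0.0, -0.1]
width: 0.792
grasp_force: 0.0
```

{"method": "move_arm", "body": {
  "steps": [
    [0,0,-0.3,0,0,0],
    [0,0,-1,0,0,0],
    [0,0,-1.9,0,0,0],
    [0,0,-2.7,0,0,0],
    [0,0,-2.7,0,0,0]
  ]
}}

```text
t: 11.75
tcp_pos: [0.5047, 0.0385, 0.1352]
eef_rot: [2.217, 2.215, 0.009]
wrist_force: [0.6, 0.3, -0.5]
width: 0.794
grasp_force: 0.0
```

```bash
python3 - <<'E'
from h import *
to(.4975,.2273,.15,-165)
c=cam('wrist');P=cloud(c);save('w5',c['image'])
Q=P.reshape(-1,3);Q=Q[(abs(Q[:,0]-.502)<.04)&(abs(Q[:,1]-.038)<.05)]
r=Q[(Q[:,2]>.027)&(Q[:,2]<.045)];print(len(r),r.mean(0).round(4),r[:,2].std().round(4),cv2.minEnclosingCircle((r[:,:2]*1000).astype(np.float32)))
Q=P.reshape(-1,3);Q=Q[(abs(Q[:,0]-.4975)<.07)&(abs(Q[:,1]-.2273)<.07)]
b=Q[(Q[:,2]>.082)&(Q[:,2]<.093)];print(len(b))
if len(b)>20:print(b.mean(0).round(4),cv2.minAreaRect((b[:,:2]*1000).astype(np.float32)))
b=Q[(Q[:,2]>.0385)&(Q[:,2]<.045)];print(len(b))
if len(b)>20:print(b.mean(0).round(4),cv2.minAreaRect((b[:,:2]*1000).astype(np.float32)))
E
```

```text
t 11.75 tcp [0.5047 0.0385 0.1352] yaw 89.9 q [-0.16  0.35  1.67  0.    1.11 -0.15] w 0.794 gf 0.0 F [ 0.6  0.3 -0.5]
shift [ 3.77 -0.14 -0.3 ] turn [  0.05   0.09 -17.51]
2145 [0.5029 0.0383 0.0347] 0.0011 ((502.9479064941406, 36.90421676635742), 23.074077606201172)
0
11
```

The cap stands centred in the dish: fitted centre (0.503, 0.038), top at 34.7 mm. Next is the handle.

{"method": "move_arm", "body": {
  "steps": [
    [0.7,-0.02,-0.2,0,0,-1.3],
    [1.4,-0.05,-0.4,0,0,-2.6],
    [2.2,-0.08,-0.4,0,0,-3.9],
    [3,-0.1,-0.4,0,0,-5.2],
    [3.75,-0.1,-0.4,0,0,-6.5]
  ]
}}

```text
t: 12.3
tcp_pos: [0.4966, 0.2279, 0.1488]
eef_rot: [-1.345, -2.837, 0.002]
wrist_force: [1.1, -0.6, -0.4]
width: 0.795
grasp_force: 0.0
```

{"method": "move_arm", "body": {
  "steps": [
    [0,0,0,0,0,-1.4],
    [0,0,0,0,0,-2.8],
    [0,0,0,0,0,-4.2],
    [0,0,0,0,0,-5.6],
    [0,0,0,0,0,-7]
  ],
  "grip": 60
}}

```text
t: 12.8
tcp_pos: [0.4969, 0.2262, 0.1485]
eef_rot: [-0.239, -3.13, 0.001]
wrist_force: [-0.0, -0.0, 0.6]
width: 0.678
grasp_force: 0.0
```

{"method": "move_arm", "body": {
  "steps": [
    [0,0,0,0,0,-1.35],
    [0,0,0,0,0,-2.7],
    [0,0,0,0,0,-4],
    [0,0,0,0,0,-4],
    [0,0,0,0,0,-4]
  ]
}}

```text
t: 13.3
tcp_pos: [0.4971, 0.2262, 0.1493]
eef_rot: [0.402, -3.114, 0.0]
wrist_force: [0.5, -0.7, -0.1]
width: 0.68
grasp_force: 0.0
```

```bash
python3 - <<'E'
from h import *
c=cam('wrist');P=cloud(c)
to(.4975,.2273,.09,-165)
w=c['image'];s=cam('top')['image'][165:270,230:370]
save('w6',np.hstack([cv2.resize(w,(450,338)),cv2.resize(s,(350,338))]))
Q=P.reshape(-1,3);Q=Q[(abs(Q[:,0]-.4975)<.07)&(abs(Q[:,1]-.2273)<.07)]
for lo,hi in((.082,.094),(.0385,.045),(.047,.0535)):
    b=Q[(Q[:,2]>lo)&(Q[:,2]<hi)];print(len(b))
    if len(b)>20:print(b.mean(0).round(4),cv2.minAreaRect((b[:,:2]*1000).astype(np.float32)),cv2.minEnclosingCircle((b[:,:2]*1000).astype(np.float32)))
E
```

```text
t 13.35 tcp [0.4972 0.2263 0.1495] yaw -165.3 q [ 0.21  0.42  1.53 -0.    1.2  -1.62] w 0.682 gf 0.0 F [-1.2  0.4  0.2]
shift [-0.01  0.02  1.19] turn [ 0.   -0.01 -0.04]
1284
[0.4961 0.2253 0.0889] ((498.3617858886719, 225.91624450683594), (56.793861389160156, 13.991781234741211), 14.425532341003418) ((498.2490234375, 226.3546142578125), 28.397310256958008)
5799
[0.4919 0.2251 0.0427] ((498.3421630859375, 225.9092559814453), (89.03253173828125, 89.74777221679688), 15.559107780456543) ((498.2486572265625, 226.20156860351562), 60.5864143371582)
720
[0.4893 0.2238 0.0506] ((497.8433532714844, 225.9363250732422), (58.229068756103516, 59.11516189575195), 12.723332405090332) ((498.64581298828125, 226.32838439941406), 30.035978317260742)
```

View pics/w6.png

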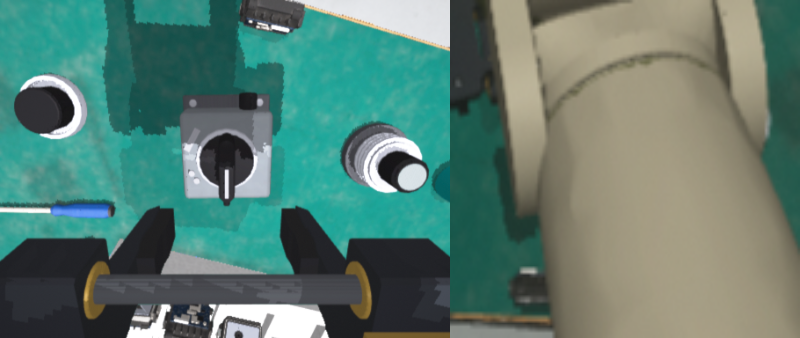

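The cap is in the dish at (45,107), the lens is bare at (410,175), and the fingers straddle the handle (228,165) with its nose at off. Descend and grip it.

{"method": "move_arm", "body": {
  "steps": [
    [-0.02,0,0.5,0,0,0],
    [-0.02,0,1.0,0,0,0],
    [-0.02,0,1.5,0,0,0],
    [-0.02,0,1.9,0,0,0],
    [-0.02,0,2.12,0,0,0]
  ]
}}

```text
t: 13.9
tcp_pos: [0.4977, 0.2264, 0.0426]
eef_rot: [0.405, -3.113, 0.0]
wrist_force: [-0.6, -0.4, -0.5]
width: 0.679
grasp_force: 0.0
```

{"method": "move_arm", "body": {
  "steps": [
    [0,0,0,0,0,0],
    [0,0,0,0,0,0],
    [0,0,0,0,0,0],
    [0,0,0,0,0,0],
    [0,0,0,0,0,0]
  ],
  "grip": 0
}}

```text
t: 14.4
tcp_pos: [0.4987, 0.2267, 0.0449]
eef_rot: [-0.408, 3.114, 0.0]
wrist_force: [-0.9, 0.2, -0.0]
width: 0.249
grasp_force: 0.0
```

{"method": "move_arm", "body": {
  "steps": [
    [0,0,0,0,0,0],
    [0,0,0,0,0,0],
    [0,0,0,0,0,0]
  ]
}}

```text
t: 14.7
tcp_pos: [0.4988, 0.2261, 0.0447]
eef_rot: [-0.408, 3.114, -0.001]
wrist_force: [-0.0, -5.0, 4.5]
width: 0.157
grasp_force: 30.0
```

{"method": "move_arm", "body": {
  "steps": [
    [0,0,0.04,0,0,0],
    [0,0,0.08,0,0,0],
    [0,0,0.12,0,0,0],
    [0,0,0.15,0,0,0],
    [0,0,0.15,0,0,0]
  ]
}}

```text
t: 15.2
tcp_pos: [0.4988, 0.2262, 0.0376]
eef_rot: [-0.408, 3.114, -0.001]
wrist_force: [-1.8, -5.4, 10.3]
width: 0.158
grasp_force: 30.0
```

{"method": "move_arm", "body": {
  "steps": [
    [0,0,0.01,0,0,0.6],
    [0,0,0.01,0,0,1.4],
    [0,0,0.01,0,0,2.3],
    [0,0,0.01,0,0,3.2],
    [0,0,0.01,0,0,4.0]
  ]
}}

```text
t: 15.7
tcp_pos: [0.4989, 0.2262, 0.0373]
eef_rot: [0.254, 3.13, -0.001]
wrist_force: [-1.9, -6.0, 10.5]
width: 0.157
grasp_force: 30.0
```

{"method": "move_arm", "body": {
  "steps": [
    [0,0,0,0,0,0.9],
    [0,0,0,0,0,1.8],
    [0,0,0,0,0,2.7],
    [0,0,0,0,0,3.5],
    [0,0,0,0,0,3.5]
  ]
}}

```text
t: 16.2
tcp_pos: [0.4989, 0.2262, 0.0373]
eef_rot: [0.818, 3.032, -0.001]
wrist_force: [-1.9, -6.1, 9.8]
width: 0.154
grasp_force: 30.0
```

```bash
python3 - <<'E'
from h import *
to(.4975,.2273,.0375,135.3)
print(bot.get_obs()['moment'])
E
```

```text
t 16.2 tcp [0.4989 0.2262 0.0373] yaw 149.8 q [ 0.21  0.57  1.63 -0.    0.95 -0.83] w 0.154 gf 30.0 F [-1.9 -6.1  9.8]
shift [ 0.04  0.   -0.  ] turn [0.   0.01 2.42]
[-0.96251046  0.17531155 -0.07919279]
```

{"method": "move_arm", "body": {
  "steps": [
    [0,0,0,0,0,0.8],
    [0,0,0,0,0,1.6],
    [0,0,0,0,0,2.2],
    [0,0,0,0,0,2.4],
    [0,0,0,0,0,2.4]
  ]
}}

```text
t: 16.7
tcp_pos: [0.4989, 0.2262, 0.0373]
eef_rot: [1.189, 2.906, -0.0]
wrist_force: [-2.3, -6.4, 10.5]
width: 0.161
grasp_force: 30.0
```

{"method": "move_arm", "body": {
  "steps": [
    [0,0,-0.04,0,0,0],
    [0,0,-0.08,0,0,0],
    [0,0,-0.12,0,0,0],
    [0,0,-0.16,0,0,0],
    [0,0,-0.16,0,0,0]
  ]
}}

```text
t: 17.2
tcp_pos: [0.4989, 0.2262, 0.0447]
eef_rot: [1.189, 2.907, -0.0]
wrist_force: [0.7, -4.9, 4.5]
width: 0.154
grasp_force: 30.0
```

```bash
python3 - <<'E'
from h import *
to(.4975,.2273,.0375,135.3)
print(bot.get_obs()['moment'])
E
```

```text
t 17.2 tcp [0.4989 0.2262 0.0447] yaw 135.5 q [ 0.21  0.55  1.62 -0.    0.96 -0.58] w 0.154 gf 30.0 F [ 0.7 -4.9  4.5]
shift [ 0.04 -0.    0.14] turn [0.   0.01 0.04]
[-0.88058918 -0.25162196 -0.05083266]
```

{"method": "move_arm", "body": {
  "steps": [
    [0,0,0,0,0,0],
    [0,0,0,0,0,0],
    [0,0,0,0,0,0],
    [0,0,0,0,0,0],
    [0,0,0,0,0,0]
  ],
  "grip": 60
}}

```text
t: 17.7
tcp_pos: [0.4984, 0.2267, 0.0442]
eef_rot: [-1.189, -2.908, -0.0]
wrist_force: [0.2, 0.6, 1.0]
width: 0.586
grasp_force: 0.0
```

{"method": "move_arm", "body": {
  "steps": [
    [0,0,-0.5,0,0,0],
    [0,0,-1.2,0,0,0],
    [0,0,-1.9,0,0,0],
    [0,0,-2.1,0,0,0],
    [0,0,-2.1,0,0,0]
  ]
}}

```text
t: 18.2
tcp_pos: [0.4989, 0.2268, 0.1502]
eef_rot: [1.188, 2.906, 0.002]
wrist_force: [-0.2, -0.1, -0.0]
width: 0.681
grasp_force: 0.0
```

{"method": "move_arm", "body": {
  "steps": [
    [0,0,0,0,0,0],
    [0,0,0,0,0,0],
    [0,0,0,0,0,0],
    [0,0,0,0,0,0],
    [0,0,0,0,0,0]
  ]
}}

```text
t: 18.7
tcp_pos: [0.4984, 0.2266, 0.149]
eef_rot: [-1.189, -2.907, 0.0]
wrist_force: [-0.9, 1.1, -0.2]
width: 0.684
grasp_force: 0.0
```

```bash
cat > hd.py <<'E'
from h import *
c=cam('wrist');P=cloud(c)
to(.498,.2266,.0435,135.3)
Q=P.reshape(-1,3);Q=Q[(abs(Q[:,0]-.4975)<.05)&(abs(Q[:,1]-.2273)<.05)]
b=Q[(Q[:,2]>.075)&(Q[:,2]<.095)];print(len(b),b.mean(0).round(4),'top',np.percentile(b[:,2],[50,90]).round(4),cv2.minAreaRect((b[:,:2]*1000).astype(np.float32)))
save('w7',c['image'])
E
python3 hd.py
```

```text
t 18.75 tcp [0.4984 0.2266 0.1491] yaw 135.5 q [ 0.21  0.42  1.52  0.    1.2  -0.58] w 0.683 gf 0.0 F [-0.2 -0.1 -0.8]
shift [ 0.01 -0.    2.11] turn [-0.   -0.    0.04]
1349 [0.4968 0.2285 0.0884] top [0.0889 0.0899] ((501.4497985839844, 223.9929656982422), (13.933497428894043, 64.86372375488281), 45.221832275390625)
```

The handle sits at 60° and is sprung up, with its top at 89 mm as before. It has been free for over a second. Now the second turn.

{"method": "move_arm", "body": {
  "steps": [
    [0,0,0.5,0,0,0],
    [0,0,1.0,0,0,0],
    [0,0,1.5,0,0,0],
    [0,0,1.9,0,0,0],
    [0,0,2.1,0,0,0]
  ]
}}

```text
t: 19.25
tcp_pos: [0.4977, 0.2264, 0.0427]
eef_rot: [-1.188, -2.906, 0.002]
wrist_force: [1.0, 0.2, -0.1]
width: 0.678
grasp_force: 0.0
```

{"method": "move_arm", "body": {
  "steps": [
    [0,0,0,0,0,0],
    [0,0,0,0,0,0],
    [0,0,0,0,0,0],
    [0,0,0,0,0,0],
    [0,0,0,0,0,0]
  ],
  "grip": 0
}}

```text
t: 19.75
tcp_pos: [0.4987, 0.2266, 0.0448]
eef_rot: [1.189, 2.907, 0.001]
wrist_force: [-0.6, -0.3, -0.9]
width: 0.251
grasp_force: 0.0
```

{"method": "move_arm", "body": {
  "steps": [
    [0,0,0,0,0,0],
    [0,0,0,0,0,0],
    [0,0,0,0,0,0]
  ]
}}

```text
t: 20.05
tcp_pos: [0.4984, 0.2265, 0.0446]
eef_rot: [1.189, 2.908, -0.0]
wrist_force: [-2.3, -2.1, 4.2]
width: 0.154
grasp_force: 30.0
```

{"method": "move_arm", "body": {
  "steps": [
    [0,0,0.04,0,0,0],
    [0,0,0.08,0,0,0],
    [0,0,0.12,0,0,0],
    [0,0,0.16,0,0,0],
    [0,0,0.16,0,0,0]
  ]
}}

```text
t: 20.55
tcp_pos: [0.4985, 0.2265, 0.0371]
eef_rot: [1.189, 2.908, -0.0]
wrist_force: [-4.7, -3.3, 10.4]
width: 0.156
grasp_force: 30.0
```

{"method": "move_arm", "body": {
  "steps": [
    [0,0,0,0,0,0.6],
    [0,0,0,0,0,1.4],
    [0,0,0,0,0,2.3],
    [0,0,0,0,0,3.2],
    [0,0,0,0,0,4.0]
  ]
}}

```text
t: 21.05
tcp_pos: [0.4988, 0.2266, 0.0372]
eef_rot: [1.772, 2.594, 0.001]
wrist_force: [-4.5, -1.1, 9.6]
width: 0.155
grasp_force: 30.0
```

{"method": "move_arm", "body": {
  "steps": [
    [0,0,0,0,0,0.9],
    [0,0,0,0,0,1.8],
    [0,0,0,0,0,2.7],
    [0,0,0,0,0,3.5],
    [0,0,0,0,0,3.5]
  ]
}}

```text
t: 21.55
tcp_pos: [0.499, 0.2267, 0.0373]
eef_rot: [2.213, 2.228, 0.002]
wrist_force: [-3.7, -0.9, 10.4]
width: 0.157
grasp_force: 30.0
```

{"method": "move_arm", "body": {
  "steps": [
    [0,0,0,0,0,0.8],
    [0,0,0,0,0,1.6],
    [0,0,0,0,0,2.3],
    [0,0,0,0,0,2.5],
    [0,0,0,0,0,2.5]
  ]
}}

```text
t: 22.05
tcp_pos: [0.4991, 0.2267, 0.0373]
eef_rot: [2.483, 1.923, 0.003]
wrist_force: [-2.9, -1.5, 9.5]
width: 0.155
grasp_force: 30.0
```

```bash
python3 - <<'E'
from h import *
to(.498,.2266,.0375,75.3)
print(bot.get_obs()['moment'])
E
```

```text
t 22.05 tcp [0.4991 0.2267 0.0373] yaw 75.5 q [ 0.21  0.57  1.63 -0.    0.95  0.47] w 0.155 gf 30.0 F [-2.9 -1.5  9.5]
shift [-0.01 -0.02 -0.  ] turn [ 0.02 -0.01  0.03]
[-0.38096544  0.26228269 -0.04471114]
```

Turned to 120°. Let it spring up, then release.

{"method": "move_arm", "body": {
  "steps": [
    [0,0,-0.04,0,0,0],
    [0,0,-0.08,0,0,0],
    [0,0,-0.12,0,0,0],
    [0,0,-0.16,0,0,0],
    [0,0,-0.16,0,0,0]
  ]
}}

```text
t: 22.55
tcp_pos: [0.499, 0.2266, 0.0446]
eef_rot: [2.483, 1.923, 0.002]
wrist_force: [1.1, -1.8, 3.0]
width: 0.155
grasp_force: 30.0
```

{"method": "move_arm", "body": {
  "steps": [
    [0,0,0,0,0,0],
    [0,0,0,0,0,0],
    [0,0,0,0,0,0],
    [0,0,0,0,0,0],
    [0,0,0,0,0,0]
  ],
  "grip": 60
}}

```text
t: 23.05
tcp_pos: [0.4984, 0.2266, 0.0442]
eef_rot: [-2.483, -1.924, 0.0]
wrist_force: [-0.2, -0.5, 0.1]
width: 0.587
grasp_force: 0.0
```

{"method": "move_arm", "body": {
  "steps": [
    [0,0,-0.5,0,0,0],
    [0,0,-1.2,0,0,0],
    [0,0,-1.9,0,0,0],
    [0,0,-2.1,0,0,0],
    [0,0,-2.1,0,0,0]
  ]
}}

```text
t: 23.55
tcp_pos: [0.4989, 0.2267, 0.1502]
eef_rot: [2.483, 1.923, 0.003]
wrist_force: [0.6, -0.1, -0.6]
width: 0.68
grasp_force: 0.0
```

{"method": "move_arm", "body": {
  "steps": [
    [0,0,0,0,0,0],
    [0,0,0,0,0,0],
    [0,0,0,0,0,0]
  ]
}}

```text
t: 23.85
tcp_pos: [0.498, 0.2265, 0.1481]
eef_rot: [-2.483, -1.923, 0.003]
wrist_force: [-0.2, 0.6, 0.2]
width: 0.68
grasp_force: 0.0
```

```bash
python3 hd.py
```

```text
t 23.9 tcp [0.4981 0.2265 0.1483] yaw 75.5 q [0.21 0.42 1.53 0.   1.2  0.47] w 0.683 gf 0.0 F [-0.6  1.1 -0.1]
shift [0.  0.  2.1] turn [-0.02 -0.   -9.96]
1357 [0.5001 0.2294 0.0884] top [0.0889 0.0899] ((498.5243225097656, 223.16091918945312), (65.26318359375, 13.638304710388184), 75.46198272705078)
```

View pics/w7.png

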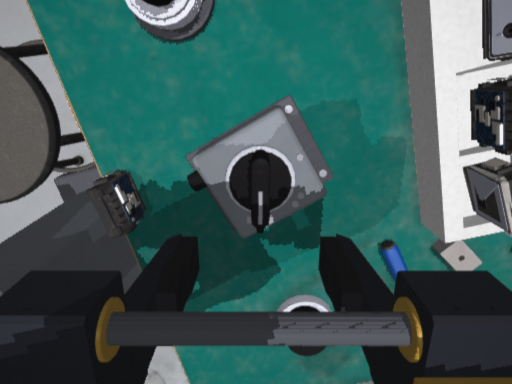

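The nose at (262,225) points at the on bar, 120° from off. The handle top is at 89 mm (sprung up) and the cap stands in its dish at (305,320). I hand the job in.

```bash
python3 -c "
from bench import bot
print(bot.sign_off())"
```

```text
the job is handed in; nothing more can be done
None
```

The cap stands released in its rest, and the isolator went via pre-charge (over 1 s hands-off) to on, where it sprang up and latched; I handed the job in at about 24 s, and the sign-off returned no verdict.

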